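# Find the loose bolt of the mounting foot and hold its cap open

## Task

Swing the blue mounting foot's steady leg out to the left until it snaps into its end detent, then tap the three bolt heads from above one after the other, left, middle, right, to find the one that is loose and sinks. Lift the yellow hinged cap of that loose bolt well open (about 40 degrees) and finish while still holding it open with the gripper. Leave the other two caps shut and the tins and the pen where they are.

Things in the scene. Friction and masses are not known exactly. Their poses are not given: they have to be found in the camera images.
- foot: The blue cast mounting foot, clamped to the bench and immovable: 70 mm (x) by 208 mm (y), plate top 16 mm high, with three round bosses 46 mm across, tops 32.5 mm high, in a row along its y axis at y = +72 (left), 0 (middle) and -72 mm (right). Origin at the centre of its underside on the bench (under the middle bolt); z up, +y to the left bolt and the leg; its -x side is the front, which faces the robot (turned by up to 15 degrees).
- leg (a joint): Steady leg: 0 = folded along the left end of the foot, pointing to the foot's front (-x); grows as it swings level about its vertical pivot, outward to the left; 1.57 rad = fully out, pointing to the foot's +y, against its stop. The hinge is stiff (a fraction of a newton at the knob) and stays where it is left; a sprung detent resists from about 1.0 rad, hardest near 1.2 (a few N at the knob); past about 1.4 it pulls the leg on to its stop. Seated = beyond 1.45.
- leg_knob (a point): Middle of the leg's upright red knob: 16 mm across, 24 mm tall, from 36 to 60 mm above the bench (this point 48 mm), 110 mm from the pivot. The leg's steel bar below it is 14 mm wide, top 23.5 mm above the bench.
- leg_hinge (a point): On the leg's vertical pivot axis, at the back of the foot's left end (30, 120 mm in the foot's frame), 19.5 mm above the bench. Does not move with the leg.
- bolt_left (a joint): How far the left bolt has sunk, m: 0 as found, 0.006 fully sunk. A tight bolt gives less than 1 mm under 20 N. Exactly one of the three is loose, a different one from start to start, and nothing shows it before the tap: pressed with more than 3 N it slides down 6 mm, where it stops hard, and stays down. Press to about 6 to 10 N to tell them apart.
- bolt_left_top (a point): Centre of the flat top of the left steel bolt head, 16 mm across, 55 mm above the bench until it sinks; it stands about 16 mm proud through the window of its yellow cap. Moves with the bolt.
- cap_left (a joint): Hinged yellow cap of the left bolt: 0 = shut (level), grows as its front is lifted, 1.3 rad = stop. It is sprung (about 1 N at the knob) and falls shut from everywhere when let go. It is a flat frame 44 mm wide and 5 mm thick, its window lets the bolt head pass.
- cap_left_knob (a point): Middle of the left cap's black grip: a round bar 10 mm in diameter, 16 mm long along the foot's y, 48.5 mm above the bench when shut, on a tongue 9 mm wide that juts out over the front of the foot; 42 mm in front of the bolt's axis, 67 mm in front of and 12 mm above the cap's hinge axis. There are 20 mm of free tongue behind the bar, then the cap's frame. Moves with the cap; the bar may turn between gripping fingers.
- cap_left_hinge (a point): On the left cap's hinge axis (parallel to the foot's y), 25 mm behind the bolt's axis, 36.5 mm above the bench. Does not move.
- bolt_middle (a joint): How far the middle bolt has sunk, m: 0 as found, 0.006 fully sunk. A tight bolt gives less than 1 mm under 20 N. Exactly one of the three is loose, a different one from start to start, and nothing shows it before the tap: pressed with more than 3 N it slides down 6 mm, where it stops hard, and stays down. Press to about 6 to 10 N to tell them apart.
- bolt_middle_top (a point): Centre of the flat top of the middle steel bolt head, 16 mm across, 55 mm above the bench until it sinks; it stands about 16 mm proud through the window of its yellow cap. Moves with the bolt.
- cap_middle (a joint): Hinged yellow cap of the middle bolt: 0 = shut (level), grows as its front is lifted, 1.3 rad = stop. It is sprung (about 1 N at the knob) and falls shut from everywhere when let go. It is a flat frame 44 mm wide and 5 mm thick, its window lets the bolt head pass.
- cap_middle_knob (a point): Middle of the middle cap's black grip: a round bar 10 mm in diameter, 16 mm long along the foot's y, 48.5 mm above the bench when shut, on a tongue 9 mm wide that juts out over the front of the foot; 42 mm in front of the bolt's axis, 67 mm in front of and 12 mm above the cap's hinge axis. There are 20 mm of free tongue behind the bar, then the cap's frame. Moves with the cap; the bar may turn between gripping fingers.
- cap_middle_hinge (a point): On the middle cap's hinge axis (parallel to the foot's y), 25 mm behind the bolt's axis, 36.5 mm above the bench. Does not move.
- bolt_right (a joint): How far the right bolt has sunk, m: 0 as found, 0.006 fully sunk. A tight bolt gives less than 1 mm under 20 N. Exactly one of the three is loose, a different one from start to start, and nothing shows it before the tap: pressed with more than 3 N it slides down 6 mm, where it stops hard, and stays down. Press to about 6 to 10 N to tell them apart.
- bolt_right_top (a point): Centre of the flat top of the right steel bolt head, 16 mm across, 55 mm above the bench until it sinks; it stands about 16 mm proud through the window of its yellow cap. Moves with the bolt.
- cap_right (a joint): Hinged yellow cap of the right bolt: 0 = shut (level), grows as its front is lifted, 1.3 rad = stop. It is sprung (about 1 N at the knob) and falls shut from everywhere when let go. It is a flat frame 44 mm wide and 5 mm thick, its window lets the bolt head pass.
- cap_right_knob (a point): Middle of the right cap's black grip: a round bar 10 mm in diameter, 16 mm long along the foot's y, 48.5 mm above the bench when shut, on a tongue 9 mm wide that juts out over the front of the foot; 42 mm in front of the bolt's axis, 67 mm in front of and 12 mm above the cap's hinge axis. There are 20 mm of free tongue behind the bar, then the cap's frame. Moves with the cap; the bar may turn between gripping fingers.
- cap_right_hinge (a point): On the right cap's hinge axis (parallel to the foot's y), 25 mm behind the bolt's axis, 36.5 mm above the bench. Does not move.
- tin_blue: White tub with a blue lid, 44 mm across, 42 mm tall, loose behind the foot; to be left alone. Origin at the centre of its underside.
- tin_grey: Flat round light grey tin, 58 mm across, 24 mm tall, loose behind the foot; to be left alone. Origin at the centre of its underside.
- pen: Black marker pen, 13 mm thick, 131 mm long, lying loose to the right of the foot; to be left alone. Origin at the centre of its underside.

How it is judged:
By the outcome, as a careful person would: the job done as asked, in the order asked, and still so for the second after the job is handed in, while the arm keeps its last pose, push and grip.
It also fails if it takes over 62 s, if anything falls off the work surface, if the arm or the gripper's body presses on something with over 40 N, if the wrist force passes 120 N, or if a joint passes its speed limit or range.

## Robot

A 7-joint arm with a two-finger parallel gripper is mounted at the origin on a cart in front of the work surface, level with it; the furniture and walls round the work are solid. World frame = base frame: x ahead of the robot, y to its left, z up, the work surface at z = 0. Lengths are in m, angles in rad, forces in N, time in s.
With the tool pointing down it reaches from about 0.425 to 0.875 m from the base axis. Payload 8.4 kg.
Tool frame: the origin (TCP) lies at the very end of the fingers, on their centre line; the grasp point (between the pads) lies r.tcp_to_grasp behind it (r.tcp_to_grasp is the distance from the TCP to the grasp point, in m); z points along the fingers, y is the line along which they close (so a half turn about z gives the same grasp; the last joint's range is limited). The gripper opens to 87 mm and grips with 3 to 60 N. Pads are 19 mm wide; open, the fingers measure 117 mm over their backs; the gripper's body (75 mm by 190 mm) begins 51 mm behind the grasp point.
Start: joints at [1.152, 0.333, 0.04, 1.465, -0.013, 1.343, -0.059], TCP at [0.204, -0.617, 0.223] pointing down, gripper open.
Joint ranges: [-2.58, 2.58], [-0.38, 2.09], [-1.3, 1.39], [0.25, 2.4], [-1.5, 4.64], [0.08, 2.09], [-2.65, 2.65]. Speed limits (rad/s): [2.22, 2.22, 2.79, 2.79, 3.14, 3.14, 3.14].

## Interface

Orientations are given as a unit quaternion [w, x, y, z].
In Python, from plant import r, imaging gives the robot as it stands. The module is installed in compiled form; this text tells all that it offers.
- The arm moves only by the tool apply_moves, never from a script. Its argument "moves" is one flat list of numbers, 4 for each row, row after row: the shift along the tool's x, y, z in units of 750 mm (1.0 is 750 mm), then the turn about the tool's z in units of 120 degrees (1.0 is 120 degrees). In form: [tx, ty, tz, twist, tx, ty, tz, twist, ...]. A call has 1 to 20 rows; each row is the pose to reach, as a shift and turn from the pose commanded when the call began, along the tool's axes at that moment; what a row does not reach only later rows make up. A row lasts 1/10 s, in which the tool goes at most 50 mm and 8.59 degrees, less where a joint would pass 70% of its speed; a pose out of reach is approached as far as the arm can. A call with a number of a shift or a turn outside -1 to 1 is refused whole. A call with a gripper value outside its range is refused whole. "fingers" is the closure in counts, from 0 (fully open) to 255 (shut), set as the call begins (left out, the last holds). The fingers move at their own pace and stop on an object; "grip_force" is the grip in N (left out, the last holds). Time passes only in rows, so rows that repeat a pose let the fingers close. It gives the time, the measured TCP pose, the force, the opening and the grip force at its end, in the units of the state.
- r.get_obs(): the state, without advancing time (a new reading comes with each control period).
- imaging.camera(name): name is "scene" or "top"; returns the picture (400x640x3 uint8, red, green, blue); there is no depth.
- imaging.camera_model(name): a dict with "vertical_fov" (degrees; the focal length in pixels is half the picture's height over the tangent of half this angle, whatever the lens; pixels are square), "cx", "cy" (the principal point, pixels), "R" (3x3) and "t" (3): a world point X has camera coordinates R X + t. Camera axes: x right, y down, z forward; pixel columns grow to the right and rows downward; lengths in m; the calibration is good to about 2 mm. A picture is of the moment at which its call begins. camera_model takes no time and is no camera call.
- r.job_done(): hands the job in; it is judged then, once.
The state is a dict: "time": time; "joint_pos": joint angles; "joint_velocities": joint speeds; "tau": joint torques, N m; "ee_pos": TCP position; "ee_rot": TCP orientation; "contact_force": force on the tool from outside, world axes, zero at the start; "ft_torque": the same for the moment, N m; "finger_gap": finger opening in m; "gripper_force": force on a finger pad.
Only numpy, scipy, OpenCV 4.12 (cv2) and the standard library are available. Lean on these libraries where they do the work, as an engineer would, in place of code of your own. Each camera call takes 0.05 s, during which the arm holds its last target. There are 200 camera calls.

## Working session

There is one attempt and no reset: what is moved stays moved. The work goes in short steps, Python scripts to look and compute and a tool call to move; the robot and the scene stay as the last step left them, time stands still between calls to the robot, and variables do not carry over. Pictures are saved under pics/ and viewed, at most 10 in all, crops included, and the job is handed in when it is done.

Besides the shell and the picture viewer there is one more tool, called after ">>>" as name(argument=value, ...) on one line, values as JSON. apply_moves: Moves the arm, as the interface text tells. Shifts and turns lie within -1 to 1; 1 stands for 750 mm of shift or 120 degrees of turn. Its arguments: {"type":"object","properties":{"moves":{"type":"array"},"fingers":{"type":"number"},"grip_force":{"type":"number"}},"required":["moves"]}

```bash
mkdir -p pics; python3 - <<'E'
from plant import r, imaging
import cv2,numpy as np
for n in("scene","top"):
    im=imaging.camera(n); cv2.imwrite(f"pics/{n}0.png",im[:,:,::-1]); m=imaging.camera_model(n); print(n,m)
o=r.get_obs(); print(o, r.tcp_to_grasp)
E
```

```text
scene {'vertical_fov': 51.66866908815723, 'cx': 328.3347294758229, 'cy': 192.54716132705136, 'R': array([[-0.83807559, -0.54503318,  0.02383554],
       [-0.32239721,  0.45954556, -0.82757351],
       [ 0.44010151, -0.70125367, -0.5608511 ]]), 't': array([0.49155035, 0.24471907, 0.67475243])}
top {'vertical_fov': 45.15285136995198, 'cx': 322.94516356540885, 'cy': 199.07411479809485, 'R': array([[ 5.57732152e-03, -9.99983995e-01,  9.50766332e-04],
       [-9.93740802e-01, -5.64857702e-03, -1.11567523e-01],
       [ 1.11571108e-01, -3.22567349e-04, -9.93756401e-01]]), 't': array([0.04360886, 0.58915646, 0.92807513])}
{'time': 0.1, 'joint_pos': array([ 1.15180642,  0.33381189,  0.03987491,  1.4661848 , -0.01342528,
        1.34328674, -0.05852869]), 'joint_velocities': array([-0.00111492, -0.00218885,  0.00069697, -0.00235874, -0.00018115,
        0.00013344, -0.00115518]), 'tau': array([ 4.61592062e-03, -6.57811975e+01,  1.34036221e+00, -4.04707003e+01,
       -5.96672622e-02,  4.09308553e-02,  3.02002221e-06]), 'ee_pos': array([ 0.20418944, -0.61665136,  0.22176558]), 'ee_rot': array([-6.96909857e-04,  9.87247867e-01,  1.59189011e-01, -1.47921431e-04]), 'contact_force': array([ 0.03014501, -0.19456757,  0.25426812]), 'ft_torque': array([-0.00642825, -0.03024377, -0.03353328]), 'gripper_force': 0.0, 'finger_gap': 0.08683831963808199} 0.0187
```

View pics/scene0.png

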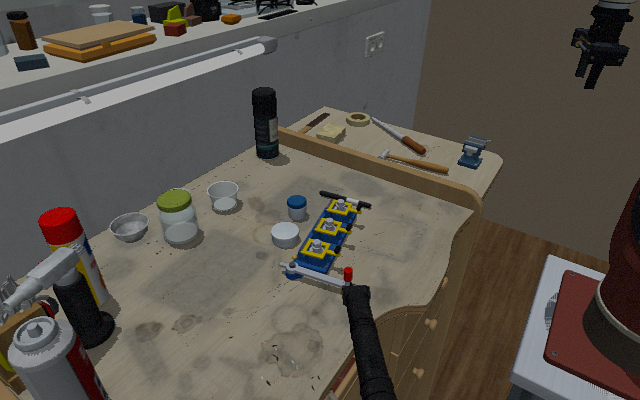

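View pics/top0.png

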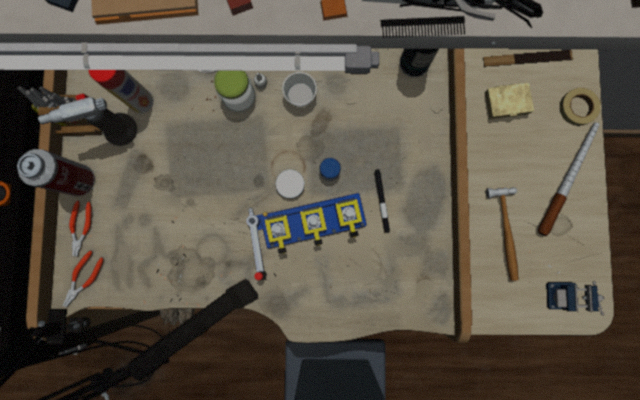

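The pictures show the foot in the top view with caps near (278,230), (314,221), (350,213) and the red knob near (261,276). A black boom ends near (250,290) in the top view and (355,290) in the scene view, so I'll triangulate it too.

```bash
cat > h.py <<'E'
import numpy as np,cv2
from plant import r,imaging
M={n:imaging.camera_model(n) for n in("scene","top")}
def ray(n,u,v):
    m=M[n]; f=200/np.tan(np.radians(m["vertical_fov"]/2))
    d=m["R"].T@np.array([(u-m["cx"])/f,(v-m["cy"])/f,1]); return -m["R"].T@m["t"],d/np.linalg.norm(d)
def onz(n,u,v,z):
    c,d=ray(n,u,v); return c+d*(z-c[2])/d[2]
def tri(a,b):
    c1,d1=ray("top",*a);c2,d2=ray("scene",*b)
    s=np.linalg.lstsq(np.c_[d1,-d2],c2-c1,rcond=None)[0]
    p,q=c1+s[0]*d1,c2+s[1]*d2; return (p+q)/2,np.linalg.norm(p-q)
def proj(n,X):
    m=M[n]; f=200/np.tan(np.radians(m["vertical_fov"]/2)); c=m["R"]@X+m["t"]
    return c[:2]/c[2]*f+[m["cx"],m["cy"]]
def blobs(im,lo,hi,box,amin=8):
    h=cv2.cvtColor(im,cv2.COLOR_RGB2HSV); k=cv2.inRange(h,lo,hi)
    z=np.zeros_like(k); x0,y0,x1,y1=box; z[y0:y1,x0:x1]=k[y0:y1,x0:x1]
    n,l,s,c=cv2.connectedComponentsWithStats(z)
    return [(s[i][4],*c[i].round(1),*s[i][:4]) for i in range(1,n) if s[i][4]>=amin]
E
python3 - <<'E'
from h import *
np.set_printoptions(precision=4,suppress=True)
T=cv2.imread("pics/top0.png")[:,:,::-1].copy();S=cv2.imread("pics/scene0.png")[:,:,::-1].copy()
for n,I,b in(("top",T,(235,170,400,300)),("scene",S,(270,170,400,300))):
    for nm,lo,hi in(("yel",(20,120,90),(35,255,255)),("red",(0,150,80),(8,255,255)),("blu",(100,130,40),(125,255,255))):
        print(n,nm,blobs(I,lo,hi,b))
a=cv2.resize(T[180:310,230:400],None,fx=4.5,fy=4.5,interpolation=cv2.INTER_CUBIC)
cv2.imwrite("pics/topc.png",a[:,:,::-1])
a=cv2.resize(S[180:400,270:420],None,fx=2.7,fy=2.7,interpolation=cv2.INTER_CUBIC)
cv2.imwrite("pics/scc.png",a[:,:,::-1])
for a,b in (((250,288),(355,290)),((240,295),(360,310))): print(tri(a,b))
E
```

```text
top yel [(np.int32(319), np.float64(348.5), np.float64(214.1), np.int32(336), np.int32(200), np.int32(26), np.int32(32)), (np.int32(317), np.float64(313.2), np.float64(222.4), np.int32(300), np.int32(208), np.int32(26), np.int32(32)), (np.int32(12), np.float64(264.5), np.float64(213.5), np.int32(263), np.int32(212), np.int32(4), np.int32(4)), (np.int32(315), np.float64(277.9), np.float64(230.3), np.int32(265), np.int32(216), np.int32(26), np.int32(32))]
top red [(np.int32(47), np.float64(258.3), np.float64(275.9), np.int32(255), np.int32(273), np.int32(8), np.int32(7))]
top blu [(np.int32(122), np.float64(329.7), np.float64(173.0), np.int32(321), np.int32(170), np.int32(19), np.int32(9)), (np.int32(1368), np.float64(311.3), np.float64(218.9), np.int32(258), np.int32(194), np.int32(108), np.int32(54)), (np.int32(24), np.float64(357.7), np.float64(225.2), np.int32(355), np.int32(223), np.int32(6), np.int32(5)), (np.int32(13), np.float64(275.5), np.float64(243.8), np.int32(274), np.int32(242), np.int32(4), np.int32(4))]
scene yel [(np.int32(186), np.float64(342.1), np.float64(208.2), np
[... 412 characters left out ...]
2(90), np.float64(348.0), np.float64(273.4), np.int32(344), np.int32(267), np.int32(9), np.int32(15))]
scene blu [(np.int32(218), np.float64(296.2), np.float64(201.6), np.int32(287), np.int32(195), np.int32(19), np.int32(14)), (np.int32(658), np.float64(332.1), np.float64(229.0), np.int32(300), np.int32(208), np.int32(56), np.int32(43)), (np.int32(490), np.float64(314.5), np.float64(262.3), np.int32(293), np.int32(251), np.int32(42), np.int32(23)), (np.int32(83), np.float64(292.8), np.float64(275.7), np.int32(286), np.int32(270), np.int32(16), np.int32(10))]
(array([0.4126, 0.1875, 0.0387]), np.float64(0.001757819141320223))
(array([0.3942, 0.208 , 0.021 ]), np.float64(0.009214697287117931))
```

View pics/topc.png

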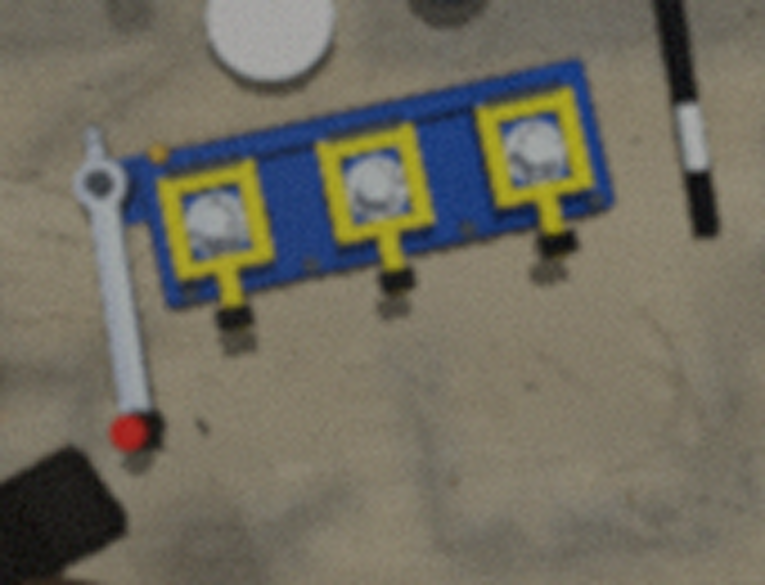

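View pics/scc.png

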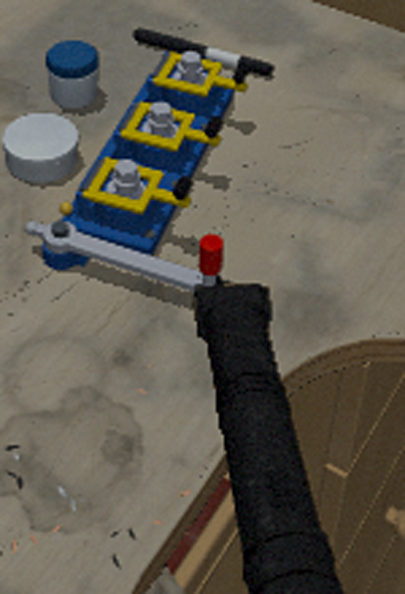

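The crops show the caps and bolts cleanly, the leg folded to the front with its red knob at top (258,276), and the black boom's end face beside the knob: top corners (245,279) and (258,296), scene corners (343,287) and (369,286).

```bash
python3 - <<'E'
from h import *
np.set_printoptions(precision=4,suppress=True)
for a,b in (((245.1,279.3),(343,287)),((258.2,295.6),(369,286)),((245.1,279.3),(369,286)),((258.2,295.6),(343,287)),((258.3,275.9),(348,269))): print("tri",*tri(a,b))
print("knob",onz("top",258.6,275.9,.06))
# cap frame top ~ 41mm ; use symmetric frame bbox centre = contour minarearect of yellow excluding tongue -> use bolts (grey) crop centers at z=.055
B=[onz("top",230+x/4.5,180+y/4.5,.055) for x,y in((215,222),(376,186),(537,150))]
K=[onz("top",230+x/4.5,180+y/4.5,.0535) for x,y in((235,317),(397,278),(557,242))]
print(np.array(B),np.array(K)); print([np.linalg.norm(B[i]-B[i+1]) for i in(0,1)],[np.linalg.norm((K[i]-B[i])[:2]) for i in range(3)])
d=B[0]-B[2];d[2]=0;d/=np.linalg.norm(d);yaw=np.arctan2(-d[0],d[1]);print("yaw",yaw,np.degrees(yaw))
# hinge
print("hinge px",onz("top",230+100/4.5,180+182/4.5,.0235))
ex=np.array([d[1],-d[0],0]);o=B[1]*[1,1,0];print("o",o,"hinge pred",o+ex*.03+d*.12)
for i,y in enumerate((.072,0,-.072)):
  X=o+d*y+np.array([0,0,.055]); print(proj("scene",X))
E
```

```text
tri [0.4302 0.1969 0.0437] 0.00031812334503114413
tri [0.3971 0.1701 0.0427] 0.004851250229532565
tri [0.4108 0.1869 0.0537] 0.043538519380001243
tri [0.416  0.1815 0.037 ] 0.039430030772213076
tri [0.4376 0.1694 0.0594] 0.0002922566957721045
knob [0.4378 0.1688 0.06  ]
[[ 0.5269  0.1341  0.055 ]
 [ 0.5428  0.0649  0.055 ]
 [ 0.5588 -0.0046  0.055 ]] [[ 0.4863  0.125   0.0535]
 [ 0.5034  0.0556  0.0535]
 [ 0.5192 -0.0132  0.0535]]
[np.float64(0.07101496199504488), np.float64(0.07128936081529104)] [np.float64(0.041627866049797665), np.float64(0.04054727087751479), np.float64(0.04053264068839119)]
yaw 0.22595880951114394 12.946486128789072
hinge px [0.546  0.1886 0.0235]
o [0.5428 0.0649 0.    ] hinge pred [0.5452 0.1886 0.    ]
[316.6011 240.9321]
[329.5891 219.2032]
[340.9404 200.2127]
```

```bash
python3 - <<'E'
from h import *
np.set_printoptions(precision=4,suppress=True)
T=cv2.imread("pics/top0.png")[:,:,::-1].copy();S=cv2.imread("pics/scene0.png")[:,:,::-1].copy()
g=cv2.cvtColor(S,cv2.COLOR_RGB2GRAY)
for v in(295,310,330,350,370,390,398):
    k=np.where(g[v,330:420]<45)[0]+330; print("scene",v,k.min(),k.max())
g=cv2.cvtColor(T,cv2.COLOR_RGB2GRAY)
for u in(250,240,220,200,180,160,140):
    k=np.where(g[275:395,u]<45)[0]+275; print("top",u,k.min() if len(k) else 0,k.max() if len(k) else 0,len(k))
a=cv2.resize(T[260:400,0:280],None,fx=2.8,fy=2.8,interpolation=cv2.INTER_CUBIC)
cv2.imwrite("pics/boom.png",cv2.convertScaleAbs(a[:,:,::-1],alpha=2.2))
E
```

```text
scene 295 342 369
scene 310 347 370
scene 330 350 377
scene 350 354 381
scene 370 339 387
scene 390 333 393
scene 398 362 396
top 250 284 394 101
top 240 282 394 106
top 220 297 394 95
top 200 309 394 81
top 180 324 394 71
top 160 313 394 80
top 140 311 394 84
```

View pics/boom.png

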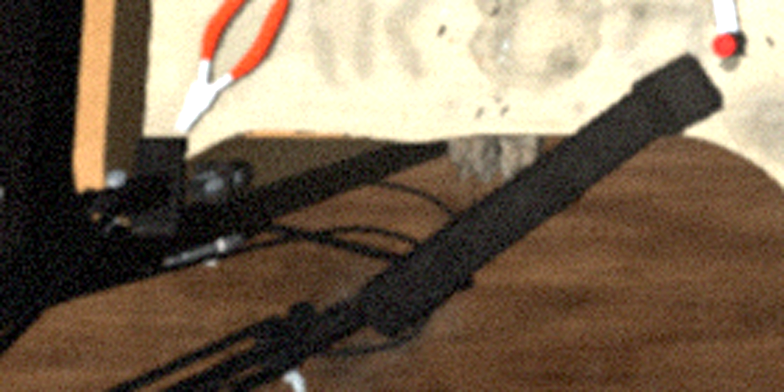

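The black object is a linear lamp head, from about (248,290) to (141,371) in the top view.

```bash
python3 - <<'E'
from h import *
np.set_printoptions(precision=4,suppress=True)
c1,a=ray("top",248,290);_,b=ray("top",141,371);n1=np.cross(a,b)
c2,p=ray("scene",356,288);_,q=ray("scene",379,398);n2=np.cross(p,q)
d=np.cross(n1,n2);d/=np.linalg.norm(d);print("dir",d)
for uv in((248,290),(220,311),(180,341),(141,371)):
    c,v=ray("top",*uv); s=n2@(c2-c)/(n2@v); print(uv,c+s*v, s*v[2], proj("scene",c+s*v))
E
```

```text
dir [-0.6066  0.7877  0.1073]
(248, 290) [0.4106 0.1894 0.0531] -0.9348201506152404 [355.4163 285.2083]
(220, 311) [0.3719 0.2402 0.0613] -0.9266932403365273 [361.1127 312.4521]
(180, 341) [0.3183 0.3104 0.0725] -0.9154562986359776 [370.918  359.3469]
(141, 371) [0.2656 0.3778 0.0788] -0.9091630816474069 [383.9138 421.5007]
```

```bash
cat >> h.py <<'E'
from scipy.spatial.transform import Rotation as Ro
YAW=np.radians(12.95); EX=np.array([np.cos(YAW),np.sin(YAW)]); EY=np.array([-EX[1],EX[0]]); O=np.array([.5428,.0649]); H=O+.03*EX+.12*EY
def psi(o): 
    R=Ro.from_quat(np.roll(o["ee_rot"],-1)).as_matrix(); return R,np.degrees(np.arctan2(R[1,0],R[0,0]))
def mv(target,ps=None,base=None,bpsi=None):
    o=r.get_obs(); R,p=psi(o); p=p if bpsi is None else bpsi
    b=o["ee_pos"] if base is None else base
    c,s=np.cos(np.radians(p)),np.sin(np.radians(p)); d=np.array(target)-b
    w=0 if ps is None else -(ps-p)/120
    return np.round([(d[0]*c+d[1]*s)/.75,(d[0]*s-d[1]*c)/.75,-d[2]/.75,w],4)
def foot(x,y): return O+x*EX+y*EY
def fing(q,rad,gap):  # finger centre pushing leg at q (deg)
    a=YAW+np.pi-np.radians(q); u=np.array([np.cos(a),np.sin(a)]); t=np.array([u[1],-u[0]])
    return H+rad*u-gap*t, np.degrees(a)-90
E
python3 - <<'E'
from h import *
np.set_printoptions(precision=4,suppress=True)
print(H,psi(r.get_obs())[1],fing(2.6,.099,.0265))
p,_=fing(2.6,.099,.0265)
print(mv([.5,-.3,.2217],60),mv([.53,-.1,.2217],100), mv([*p,.15],100.3))
E
```

```text
[0.5451 0.1886] 18.319660936757074 (array([0.4525, 0.1447]), np.float64(100.35000000000002))
[ 0.5071 -0.2768  0.0001 -0.3473] [ 0.6289 -0.5174  0.0001 -0.6807] [ 0.6334 -0.8596  0.0957 -0.6832]
```

>>> apply_moves(moves=[0.507,-0.277,0,-0.35,0.507,-0.277,0,-0.35,0.507,-0.277,0,-0.35,0.507,-0.277,0,-0.35,0.507,-0.277,0,-0.35,0.507,-0.277,0,-0.35,0.507,-0.277,0,-0.35,0.629,-0.517,0,-0.68,0.629,-0.517,0,-0.68,0.629,-0.517,0,-0.68,0.629,-0.517,0,-0.68,0.629,-0.517,0,-0.68,0.633,-0.86,0.096,-0.683,0.633,-0.86,0.096,-0.683,0.633,-0.86,0.096,-0.683,0.633,-0.86,0.096,-0.683,0.633,-0.86,0.096,-0.683,0.633,-0.86,0.096,-0.683,0.633,-0.86,0.096,-0.683,0.633,-0.86,0.096,-0.683], fingers=255, grip_force=15)

```text
time: 2.1
ee_pos: [0.4518, 0.1449, 0.1503]
ee_rot: [-0.0, 0.64, 0.768, -0.0]
contact_force: [0.4, -0.4, -0.6]
finger_gap: 0.0006
gripper_force: 0.0
```

```bash
python3 - <<'E'
from h import *
np.set_printoptions(precision=4,suppress=True)
p,_=fing(2.6,.099,.0265)
print(mv([*p,.042],100.3))
E
```

```text
[-0.0004  0.0009  0.1444  0.0008]
```

>>> apply_moves(moves=[0,0,0.05,0,0,0,0.1,0,0,0,0.144,0,0,0,0.144,0,0,0,0.144,0])

```text
time: 2.6
ee_pos: [0.4526, 0.1437, 0.0431]
ee_rot: [-0.0, 0.641, 0.767, -0.0]
contact_force: [-0.4, 0.1, 0.2]
finger_gap: 0.0003
gripper_force: 0.0
```

```bash
python3 - <<'E'
from h import *
np.set_printoptions(precision=4,suppress=True)
o=r.get_obs();print(o["ee_pos"],o["contact_force"],o["joint_pos"])
S=imaging.camera("scene")
cv2.imwrite("pics/s1.png",cv2.resize(S[180:330,260:460],None,fx=4,fy=4,interpolation=cv2.INTER_CUBIC)[:,:,::-1])
b=o["ee_pos"]; bp=psi(o)[1]
for q in (2.6,10,20,30,40,50,60,70,80,90,96):
    p,th=fing(q,.099,.0175); print(q,mv([*p,.042],th))
E
```

```text
[0.4526 0.1437 0.0431] [-0.4442  0.1458  0.1882] [ 0.2653  0.2363 -0.724   2.0463  0.1945  0.9268 -0.3845]
2.6 [ 0.0129 -0.001   0.0027 -0.0011]
10 [ 0.0301 -0.003   0.0027  0.0606]
20 [ 0.0534 -0.0021  0.0027  0.1439]
30 [0.0762 0.0029 0.0027 0.2272]
40 [0.0979 0.0117 0.0027 0.3106]
50 [0.1176 0.0242 0.0027 0.3939]
60 [0.1349 0.0399 0.0027 0.4772]
70 [0.1492 0.0584 0.0027 0.5606]
80 [0.1601 0.0791 0.0027 0.6439]
90 [0.1672 0.1013 0.0027 0.7272]
96 [0.1696 0.1151 0.0027 0.7772]
```

View pics/s1.png

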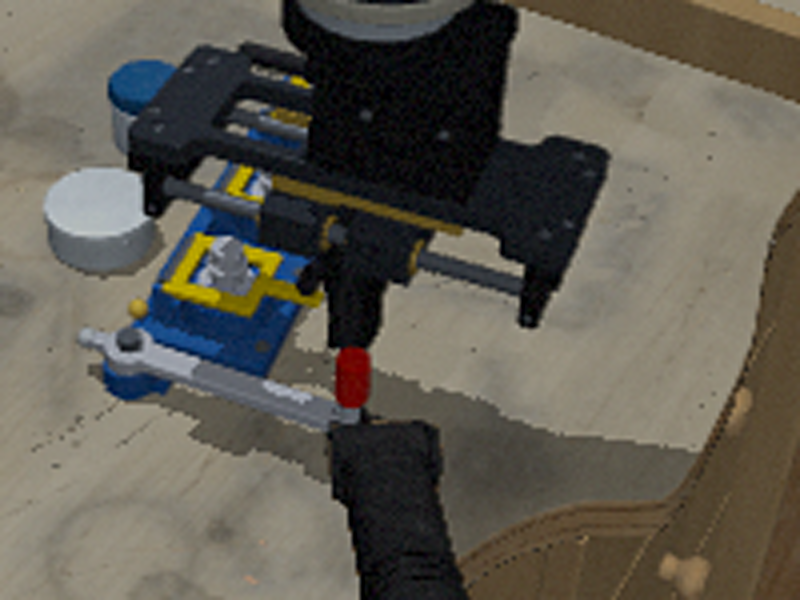

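The fingers stand just behind the red knob (crop (352,375)) and clear of the left cap; the lamp end is at (385,440). I'll push in stages and watch the force.

>>> apply_moves(moves=[0.013,-0.001,0,0,0.02,-0.002,0,0.03,0.03,-0.003,0,0.06,0.042,-0.003,0,0.1,0.053,-0.002,0,0.144,0.065,0,0,0.185,0.065,0,0,0.185])

```text
time: 3.35
ee_pos: [0.4443, 0.1946, 0.0443]
ee_rot: [0.0, 0.777, 0.63, 0.001]
contact_force: [-0.3, -0.0, -0.1]
finger_gap: 0.0008
gripper_force: 0.0
```

```bash
python3 - <<'E'
from h import *
np.set_printoptions(precision=4,suppress=True)
o=r.get_obs();print(o["ee_pos"],psi(o)[1],o["contact_force"])
for q in (25,30,40,50,60,70,80,90,94):
    p,th=fing(q,.099,.0175); print(q,mv([*p,.043],th))
E
```

```text
[0.4443 0.1946 0.0443] 78.1051242356173 [-0.31   -0.0141 -0.1471]
25 [-0.0031  0.0012  0.0017  0.0013]
30 [ 0.0085 -0.0003  0.0017  0.043 ]
40 [ 0.0318 -0.0002  0.0017  0.1263]
50 [0.0548 0.0039 0.0017 0.2096]
60 [0.0768 0.0119 0.0017 0.293 ]
70 [0.097  0.0237 0.0017 0.3763]
80 [0.1149 0.0387 0.0017 0.4596]
90 [0.1298 0.0567 0.0017 0.543 ]
94 [0.1349 0.0645 0.0017 0.5763]
```

>>> apply_moves(moves=[0.0085,0,0.001,0.043,0.02,0,0.001,0.085,0.032,0,0.001,0.126,0.043,0.002,0.001,0.168,0.055,0.004,0.001,0.21,0.066,0.008,0.001,0.25,0.077,0.012,0.001,0.293,0.077,0.012,0.001,0.293])

```text
time: 4.15
ee_pos: [0.4651, 0.2482, 0.0428]
ee_rot: [-0.0, 0.93, 0.367, 0.001]
contact_force: [-0.3, 0.2, -0.3]
finger_gap: 0.0003
gripper_force: 0.0
```

```bash
python3 - <<'E'
from h import *
np.set_printoptions(precision=4,suppress=True)
o=r.get_obs();print(o["ee_pos"],psi(o)[1],o["contact_force"])
for n in("top","scene"):
    I=imaging.camera(n); print(n,blobs(I,(0,150,60),(8,255,255),(200,170,400,300)))
for q in (60,65,70,75,80,85,90,93,96):
    p,th=fing(q,.099,.0175); print(q,mv([*p,.043],th))
E
```

```text
[0.4651 0.2482 0.0428] 43.008374991330655 [-0.2798  0.2198 -0.3231]
top []
scene [(np.int32(11), np.float64(297.6), np.float64(204.9), np.int32(294), np.int32(204), np.int32(7), np.int32(3))]
60 [ 0.0023 -0.0015 -0.0008  0.0018]
65 [ 0.0139 -0.003  -0.0008  0.0434]
70 [ 0.0256 -0.0035 -0.0008  0.0851]
75 [ 0.0373 -0.0029 -0.0008  0.1268]
80 [ 0.0488 -0.0014 -0.0008  0.1684]
85 [ 0.0603  0.0012 -0.0008  0.2101]
90 [ 0.0714  0.0047 -0.0008  0.2518]
93 [ 0.0779  0.0073 -0.0008  0.2768]
96 [ 0.0843  0.0103 -0.0008  0.3018]
```

```bash
python3 - <<'E'
from h import *
S=imaging.camera("scene");T=imaging.camera("top")
cv2.imwrite("pics/s2.png",np.hstack([cv2.resize(S[180:320,230:400],(400,330)),cv2.resize(T[170:310,200:370],(400,330))])[:,:,::-1])
E
```

```text
(no output)
```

View pics/s2.png

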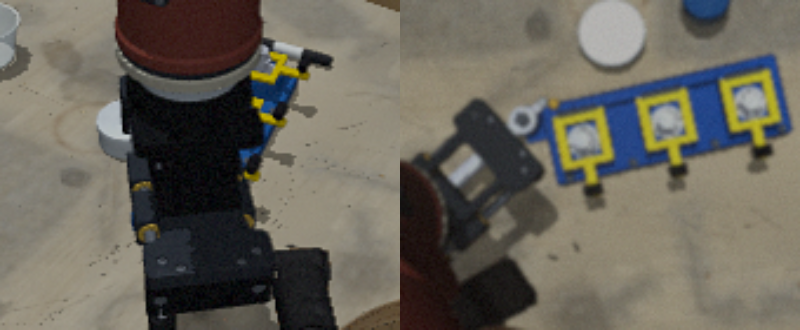

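The leg follows the fingers: the bar now points to the lower left in the top view, from its hub at crop (522,118).

>>> apply_moves(moves=[0.0139,-0.003,0,0.043,0.0256,-0.0035,0,0.085,0.037,-0.003,0,0.127,0.049,-0.0015,0,0.168,0.06,0.001,0,0.21,0.067,0.003,0,0.235,0.073,0.005,0,0.257,0.073,0.005,0,0.257,0.073,0.005,0,0.257])

```text
time: 5.25
ee_pos: [0.5061, 0.281, 0.0416]
ee_rot: [0.0, 0.994, 0.106, -0.001]
contact_force: [-4.6, -1.1, 1.8]
finger_gap: 0.0004
gripper_force: 2.2
```

```bash
python3 - <<'E'
from h import *
np.set_printoptions(precision=4,suppress=True)
o=r.get_obs();print(o["ee_pos"],psi(o)[1],o["contact_force"])
p,th=fing(90,.099,.0175); print(mv([*p,.043],th)); p,th=fing(90,.099,.05); print("back",mv([*p,.043],th),mv([*p,.15],th));print(mv([*foot(0,.072),.10],12.95))
for n in("top","scene"):
    I=imaging.camera(n); print(n,blobs(I,(0,150,60),(8,255,255),(160,170,400,300)))
E
```

```text
[0.5061 0.281  0.0416] 12.173255062333498 [-4.6076 -1.0708  1.7699]
[-0.0002 -0.0002 -0.0018 -0.0065]
back [-0.0435  0.0003 -0.0018 -0.0065] [-0.0435  0.0003 -0.1445 -0.0065]
[-0.0142  0.196  -0.0778 -0.0065]
top [(np.int32(35), np.float64(165.8), np.float64(240.1), np.int32(160), np.int32(235), np.int32(13), np.int32(10)), (np.int32(268), np.float64(166.4), np.float64(286.5), np.int32(160), np.int32(262), np.int32(20), np.int32(38))]
scene [(np.int32(13), np.float64(273.9), np.float64(174.0), np.int32(271), np.int32(171), np.int32(7), np.int32(7)), (np.int32(10), np.float64(259.0), np.float64(182.2), np.int32(257), np.int32(179), np.int32(4), np.int32(7)), (np.int32(14), np.float64(283.4), np.float64(207.4), np.int32(282), np.int32(204), np.int32(4), np.int32(7)), (np.int32(16), np.float64(264.7), np.float64(210.9), np.int32(261), np.int32(209), np.int32(10), np.int32(5)), (np.int32(9), np.float64(274.0), np.float64(210.9), np.int32(271), np.int32(210), np.int32(6), np.int32(3))]
```

>>> apply_moves(moves=[-0.03,0,0,0,-0.03,0,-0.05,0,-0.03,0,-0.09,0,-0.014,0.1,-0.09,-0.007,-0.014,0.16,-0.085,-0.007,-0.014,0.196,-0.06,-0.007,-0.014,0.196,-0.04,-0.007,-0.014,0.196,-0.04,-0.007,-0.014,0.196,-0.04,-0.007])

```text
time: 6.25
ee_pos: [0.5276, 0.1368, 0.0723]
ee_rot: [-0.0, 0.994, 0.113, 0.0]
contact_force: [0.1, -0.3, 0.2]
finger_gap: 0.0003
gripper_force: 0.0
```

```bash
python3 - <<'E'
from h import *
np.set_printoptions(precision=4,suppress=True)
o=r.get_obs();print(o["ee_pos"],psi(o)[1],o["contact_force"])
for i in(.072,0,-.072):print(mv([*foot(0,i),.056],12.95))
K=H+.11*EY;print("knob exp",K)
for n in("top","scene"):
    I=imaging.camera(n); print(n,proj(n,np.array([*K,.055])),[b[:3] for b in blobs(I,(0,150,60),(8,255,255),(180,190,400,310))])
E
```

```text
[0.5276 0.1368 0.0723] 12.998864489065253 [ 0.0902 -0.2757  0.1555]
[-0.0017  0.0019  0.0218  0.0004]
[-0.0017  0.0979  0.0218  0.0004]
[-0.0018  0.1939  0.0218  0.0004]
knob exp [0.5205 0.2958]
top [194.2415 232.1861] [(np.int32(8), np.float64(243.2), np.float64(191.5)), (np.int32(8), np.float64(216.1), np.float64(202.5)), (np.int32(40), np.float64(257.3), np.float64(217.6)), (np.int32(12), np.float64(263.0), np.float64(213.3)), (np.int32(2888), np.float64(260.9), np.float64(272.7)), (np.int32(14), np.float64(246.2), np.float64(215.9)), (np.int32(10), np.float64(268.3), np.float64(219.9)), (np.int32(11), np.float64(264.3), np.float64(224.3)), (np.int32(8), np.float64(270.5), np.float64(224.9)), (np.int32(19), np.float64(205.7), np.float64(226.0)), (np.int32(8), np.float64(220.1), np.float64(226.5)), (np.int32(9), np.float64(224.3), np.float64(228.2)), (np.int32(28), np.float64(192.3), np.float64(232.2)), (np.int32(12), np.float64(215.3), np.float64(231.8)), (np.int32(9), np.float64(223.4), np.float64(238.6)), (np.int32(14), np.float64(296.2), np.float64(239.6)), (np.int32(10), np.float64(210.9), np.float64(243.4)), (np.int32(8), np.float64(224.8), np.float64(247.4)), (np.int32(10), np.float64(281.9), np.float64(246.2)), (np.int32(11), np.float64(217.2), np.float64(280.3)), (np.int32(12), np.float64(301.2), np.float64(288.2))]
scene [263.4398 296.3946] [(np.int32(115), np.float64(263.7), np.float64(299.0))]
```

The leg is seated: the red knob is found at scene (264,299) against an expected (263,296). Tapping the left bolt.

>>> apply_moves(moves=[-0.0017,0.0019,0.012,0,-0.0017,0.0019,0.021,0,-0.0017,0.0019,0.023,0,-0.0017,0.0019,0.025,0,-0.0017,0.0019,0.025,0])

```text
time: 6.85
ee_pos: [0.5267, 0.1347, 0.0548]
ee_rot: [0.0, 0.994, 0.113, 0.0]
contact_force: [-9.4, -2.3, 23.4]
finger_gap: 0.0006
gripper_force: 11.5
```

```bash
python3 - <<'E'
from h import *
o=r.get_obs();print(o["time"],o["ee_pos"],psi(o)[1],o["contact_force"])
E
```

```text
6.85 [0.52673855 0.1346686  0.05478504] 12.962821927027312 [-9.39677418 -2.28822576 23.39100742]
```

Left is tight: 23 N at z = 54.8 mm. Going to the middle bolt, more gently.

>>> apply_moves(moves=[0,0,-0.01,0,0,0,-0.02,0,0,0.05,-0.02,0,0,0.096,-0.02,0,0,0.096,-0.015,0,0,0.096,-0.005,0,0,0.096,-0.002,0,0,0.096,-0.001,0,0,0.096,-0.001,0])

```text
time: 7.75
ee_pos: [0.5428, 0.0641, 0.0549]
ee_rot: [0.001, 0.994, 0.113, 0.0]
contact_force: [-5.2, -5.6, 15.8]
finger_gap: 0.0005
gripper_force: 8.1
```

```bash
python3 - <<'E'
from h import *
o=r.get_obs();print(o["time"],o["ee_pos"],foot(0,0),psi(o)[1],o["contact_force"])
E
```

```text
7.75 [0.54276166 0.0641028  0.05491356] [0.5428 0.0649] 12.987131464102623 [-5.18402267 -5.63396258 15.75170151]
```

Middle is tight too (16 N at 54.9 mm). Now the right bolt.

>>> apply_moves(moves=[0,0,-0.01,0,0,0,-0.02,0,0,0.05,-0.02,0,0,0.096,-0.02,0,0,0.096,-0.015,0,0,0.096,-0.005,0,0,0.096,-0.001,0,0,0.096,0.0025,0,0,0.096,0.005,0,0,0.096,0.0065,0,0,0.096,0.0065,0])

```text
time: 8.85
ee_pos: [0.5585, -0.0051, 0.0494]
ee_rot: [-0.0, 0.994, 0.113, -0.0]
contact_force: [-3.8, 0.3, 7.7]
finger_gap: 0.0003
gripper_force: 3.6
```

```bash
python3 - <<'E'
from h import *
o=r.get_obs();print(o["time"],o["ee_pos"],foot(0,-.072),psi(o)[1],o["contact_force"])
E
```

```text
8.85 [ 0.55848693 -0.00512763  0.04943149] [ 0.55893525 -0.00526875] 12.990795056584396 [-3.77028173  0.3193463   7.71340596]
```

>>> apply_moves(moves=[0,0,0.001,0,0,0,0.001,0,0,0,0.001,0])

```text
time: 9.15
ee_pos: [0.5586, -0.0051, 0.0493]
ee_rot: [-0.0, 0.994, 0.113, 0.0]
contact_force: [-5.7, 1.4, 13.6]
finger_gap: 0.0001
gripper_force: 6.9
```

```bash
python3 - <<'E'
from h import *
o=r.get_obs();print(o["time"],o["ee_pos"],psi(o)[1],o["contact_force"])
print(foot(-.042,-.072),mv([*foot(-.042,-.072),.09],12.95))
E
```

```text
9.15 [ 0.5586225  -0.00511936  0.04934398] 12.987104677447745 [-5.69259422  1.37267952 13.56822026]
[ 0.51800348 -0.01468098] [-0.0556  0.0003 -0.0542  0.0003]
```

The right bolt is the loose one: it sank to 49.3 mm and stopped hard at 13.6 N. Lifting off and moving above its cap knob.

>>> apply_moves(moves=[0,0,-0.02,0,0,0,-0.055,0,-0.03,0,-0.055,0,-0.055,0,-0.055,0,-0.055,0,-0.055,0])

```text
time: 9.65
ee_pos: [0.517, -0.016, 0.0901]
ee_rot: [0.0, 0.994, 0.112, -0.0]
contact_force: [1.0, -0.2, -0.7]
finger_gap: 0.0005
gripper_force: 0.0
```

>>> apply_moves(moves=[0,0,0,0,0,0,0,0,0,0,0,0,0,0,0,0,0,0,0,0,0,0,0,0], fingers=138)

```text
time: 10.25
ee_pos: [0.5186, -0.0155, 0.0893]
ee_rot: [-0.0, 0.994, 0.113, -0.0]
contact_force: [-0.4, 0.9, -0.3]
finger_gap: 0.0375
gripper_force: 0.0
```

```bash
python3 - <<'E'
from h import *
o=r.get_obs();print(o["time"],o["ee_pos"],psi(o)[1],o["contact_force"],o["finger_gap"])
print(mv([*foot(-.042,-.072),.0375],12.95))
S=imaging.camera("scene")
cv2.imwrite("pics/s3.png",cv2.resize(S[130:300,250:450],None,fx=3.5,fy=3.5,interpolation=cv2.INTER_CUBIC)[:,:,::-1])
E
```

```text
10.25 [ 0.51857266 -0.01547374  0.08933755] 12.925343944387636 [-0.36238667  0.89752809 -0.33284814] 0.037539473722898245
[-0.0005 -0.0012  0.0691 -0.0002]
```

View pics/s3.png

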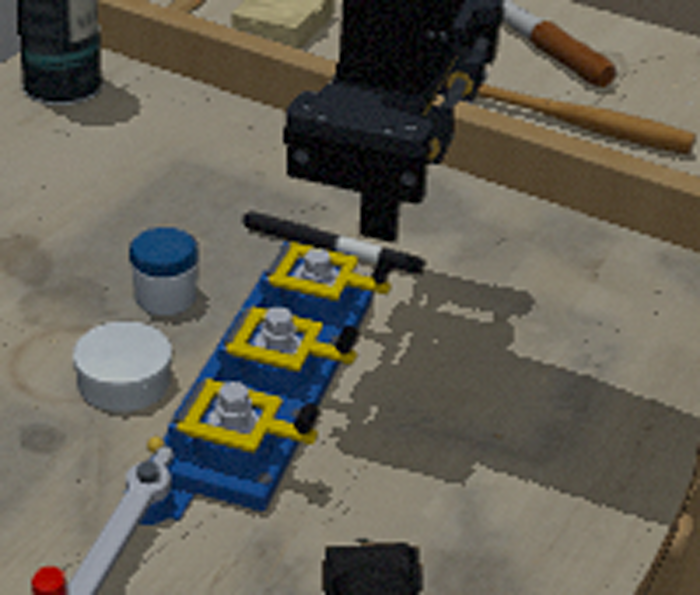

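The picture shows the right bolt lower than the others, all caps shut, and the open fingers above the right cap's black bar at crop (380,265), clear of the pen. Descending and gripping along the bar.

>>> apply_moves(moves=[0,0,0.03,0,0,-0.001,0.055,0,0,-0.001,0.07,0,0,-0.001,0.07,0,0,-0.001,0.07,0])

```text
time: 10.8
ee_pos: [0.5186, -0.0147, 0.0373]
ee_rot: [-0.0, 0.994, 0.113, 0.0]
contact_force: [0.2, -0.2, -0.3]
finger_gap: 0.0401
gripper_force: 0.0
```

>>> apply_moves(moves=[0,0,0,0,0,0,0,0,0,0,0,0,0,0,0,0,0,0,0,0,0,0,0,0], fingers=255, grip_force=20)

```text
time: 11.4
ee_pos: [0.5185, -0.015, 0.0371]
ee_rot: [0.0, 0.994, 0.112, 0.0]
contact_force: [-0.4, -1.4, 1.4]
finger_gap: 0.015
gripper_force: 20.0
```

```bash
python3 - <<'E'
from h import *
o=r.get_obs();print(o["time"],o["ee_pos"],foot(-.042,-.072),psi(o)[1],o["contact_force"],o["finger_gap"],o["gripper_force"])
for a in(5,10,15,20,25,30,35,40,44,47):
    t=np.radians(a); f=.067*np.cos(t)-.012*np.sin(t); u=.067*np.sin(t)+.012*np.cos(t); print(a,round((.067-f)/.75,4),round(-(u-.012)/.75,4))
E
```

```text
11.4 [ 0.51853246 -0.0149528   0.03711672] [ 0.51800348 -0.01468098] 12.91555259648747 [-0.3871053  -1.37541144  1.40131657] 0.014953147029763204 20.000131130218506
5 0.0017 -0.0077
10 0.0041 -0.0153
15 0.0072 -0.0226
20 0.0109 -0.0296
25 0.0151 -0.0363
30 0.02 -0.0425
35 0.0253 -0.0483
40 0.0312 -0.0537
44 0.0362 -0.0576
47 0.0401 -0.0602
```

Gripped (gap 15 mm, bar 16 mm long). Lifting along the cap's arc, tool x pointing to the back, to about 44 degrees.

>>> apply_moves(moves=[0.0017,0,-0.0077,0,0.004,0,-0.0153,0,0.007,0,-0.0226,0,0.011,0,-0.0296,0,0.015,0,-0.0363,0,0.02,0,-0.0425,0,0.025,0,-0.0483,0,0.031,0,-0.0537,0,0.036,0,-0.0576,0,0.036,0,-0.0576,0,0.036,0,-0.0576,0,0.036,0,-0.0576,0,0.036,0,-0.0576,0])

```text
time: 12.7
ee_pos: [0.5443, -0.0089, 0.0801]
ee_rot: [0.0, 0.994, 0.112, -0.0]
contact_force: [-4.6, -2.7, 2.7]
finger_gap: 0.0154
gripper_force: 20.0
```

```bash
python3 - <<'E'
from h import *
o=r.get_obs();print(o["time"],o["ee_pos"],o["contact_force"],o["finger_gap"],o["gripper_force"])
S=imaging.camera("scene");T=imaging.camera("top")
cv2.imwrite("pics/s4.png",np.hstack([cv2.resize(S[150:320,250:420],(400,400),interpolation=2),cv2.resize(T[150:300,180:400],(400,400))])[:,:,::-1])
E
```

```text
12.7 [ 0.54431575 -0.00889841  0.08007778] [-4.63856668 -2.69138485  2.65934964] 0.015356193139580029 20.000333189964294
```

View pics/s4.png

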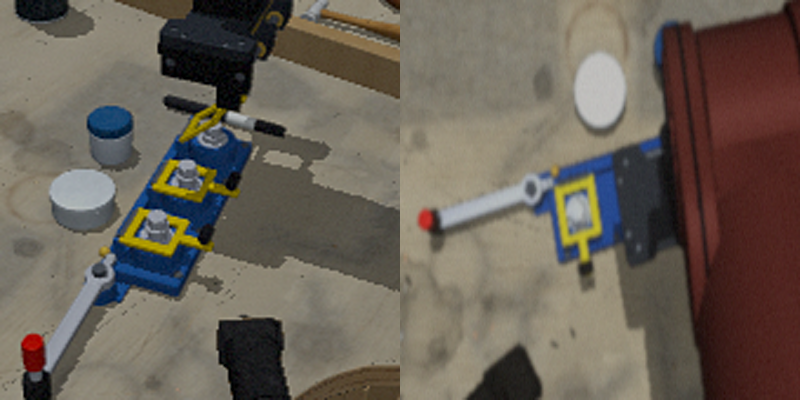

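The right cap is tilted well open in the gripper at crop (205,122), with the leg out and the other two caps shut. The tins and the pen have not moved.

```bash
python3 -c "
from plant import r
print(r.job_done())"
```

```text
the job is handed in; nothing more can be done
None
```

The leg is seated in its end detent, the right bolt is the loose one (left and middle held tight), and I handed in with its cap held open in the gripper at about 44° by my arc calculation.

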